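# Switch on the bench battery isolator

### The job

Switch on the bench battery for the next cell measurement: on the larger of the two toggle-switch boxes, push the long lever over its centre until it snaps fully across and stays leaning to the other side. Leave the short lever on the smaller box as it is.

Things in the scene. Friction and masses are not known exactly. Their poses are not given: they have to be found in the camera images.
- isolator_box: The larger switch box: aluminium with a grey lid, 80 (x) x 115 (y) x 50 (z) mm, held fast to the bench by its magnetic foot. Origin at the centre of its underside, z up. One black toggle lever stands on the middle of the lid; it turns about the box's x axis on a pivot 58 mm above the origin, so its tip swings along the box's y axis.
- isolator_lever (a joint): Angle of the long lever, rad: 0 = off, at its stop, leaning 0.45 rad from vertical to the box's +y side; 0.45 = upright, the snap-over centre; 0.9 = on, at its other stop, leaning 0.45 rad to the box's -y side. A spring drives it away from the centre to the nearer stop: about 4 N at the tip, across the lever, starts it, less towards the centre; once past the centre it jumps across by itself and stays.
- isolator_knob (a point): Point on the axis of the long black lever, 10 mm below its top end and 54 mm from its pivot; moves with the lever. The lever is 64 mm long from the pivot to its top, round, 16 mm thick over its upper part and 8 to 10 mm lower down. Off, this point is 23 mm to the +y side of the pivot and 107 mm above the bench; the lever's top is 9 mm higher.
- small_knob (a point): Point 10 mm below the top of the short black lever (34 mm long, 10 mm thick) of the smaller switch box (56 x 70 x 40 mm, same materials); it stands about 70 mm above the bench. This switch must stay as it is.

How it is judged:
By the outcome, as a careful person would: the job done as asked, in the order asked, and still so for the second after the job is handed in, with the robot touching nothing.
It also fails if it takes over 32 s, if anything falls off the work surface, if the arm or the gripper's body presses on something with over 40 N, if the wrist force passes 120 N, or if a joint passes its speed limit or range.

### The arm

A 7-joint arm with a two-finger parallel gripper is mounted at the origin on a cart in front of the work surface, level with it; the furniture and walls round the work are solid. World frame = base frame: x ahead of the robot, y to its left, z up, the work surface at z = 0. Lengths are in m, angles in rad, forces in N, time in s.
With the tool pointing down it reaches from about 0.35 to 0.775 m from the base axis. Payload 3.1 kg.
Tool frame: the origin (TCP) lies at the very end of the fingers, on their centre line; the grasp point (between the pads) lies 19 mm behind it; z points along the fingers, y is the line along which they close (so a half turn about z gives the same grasp; the last joint's range is limited). The gripper opens to 85 mm and grips with 20 to 120 N. Pads are 22 mm wide; open, the fingers measure 114 mm over their backs; the gripper's body (76 mm by 85 mm) begins 54 mm behind the grasp point. The pads swing forward as they close: fully open they stand 13 mm farther back than shut.
Start: joints at [-1.22, 0.311, 0.014, 1.512, -0.004, 1.319, -0.027], TCP at [0.211, 0.508, 0.193] pointing down, gripper open.
Joint ranges: [-2.7, 2.7], [-0.3, 1.91], [-1.27, 1.3], [0.12, 2.57], [-1.44, 4.58], [0.2, 2.03], [-3.05, 3.05]. Speed limits (rad/s): [2.79, 2.79, 3.14, 3.14, 3.14, 3.14, 3.14].

### API

Orientations are given as a unit quaternion [w, x, y, z].
In Python, from station import r gives the robot as it stands. The module is installed in compiled form; this text tells all that it offers.
- The arm moves only by the tool carry_out, never from a script. Its argument "steps" is a list of rows, each a list of 5 numbers: the shift along the tool's x, y, z in cm, then the turn about the tool's z in degrees, then the opening, from 0 (shut) to 1 (fully open). In form: [[x, y, z, turn, fingers], ...]. A call has 1 to 12 rows; each row is the pose to reach, as a shift and turn from the pose commanded when the call began, along the tool's axes at that moment; what a row does not reach only later rows make up. A row lasts 1/10 s, in which the tool goes at most 50 mm and 8.59 degrees, less where a joint would pass 70% of its speed; a pose out of reach is approached as far as the arm can. A call with a gripper value outside its range is refused whole. The fingers move at their own pace and stop on an object; the grip force is fixed at half the most. Time passes only in rows, so rows that repeat a pose let the fingers close. It gives the time, the measured TCP pose, the force, the opening and the grip force at its end, in the units of the state.
- r.observe(): the state, without advancing time (a new reading comes with each control period).
- r.grab_frame(name): name is "scene" or "top" or "wrist"; returns the picture (480x640x3 uint8, red, green, blue); there is no depth.
- r.get_calibration(name): a dict with "camera_matrix" (3x3 intrinsics, pixels), "extrinsics" (4x4, takes a point from world to camera coordinates); the wrist camera has in their place "tool_from_camera" (4x4, takes a point from camera to tool coordinates, whose origin is the TCP and whose axes are the flange's). Camera axes: x right, y up, looking along -z (the intrinsics and any distortion apply to the point x, -y, -z); pixel columns grow to the right and rows downward; lengths in m; the calibration is good to about 2 mm. A picture is of the moment at which its call begins: read the wrist's pose just before it. get_calibration takes no time and is no camera call.
- r.sign_off(): hands the job in; it is judged then, once.
The state is a dict: "clock": time; "qpos": joint angles; "qd": joint speeds; "tau": joint torques, N m; "tool_pos": TCP position; "ee_rot": TCP orientation; "force": force on the tool from outside, world axes, zero at the start; "wrist_torque": the same for the moment, N m; "width": opening from 0.0 (shut) to 1.0 (fully open); "grasp_force": force on a finger pad.
Only numpy, scipy, OpenCV 4.12 (cv2) and the standard library are available. Lean on these libraries where they do the work, as an engineer would, in place of code of your own. Each camera call takes 0.05 s, during which the arm holds its last target. There are 200 camera calls.

## Working session

There is one attempt and no reset: what is moved stays moved. The work goes in short steps, Python scripts to look and compute and a tool call to move; the robot and the scene stay as the last step left them, time stands still between calls to the robot, and variables do not carry over. Pictures are saved under pics/ and viewed, at most 10 in all, crops included, and the job is handed in when it is done.

Besides the shell and the picture viewer there is one more tool, called after "Call:" as name([rows], argument=value, ...), one row to a line, values as JSON. carry_out: Moves the arm, as the interface text tells. Its arguments: {"type":"object","properties":{"steps":{"type":"array"}},"required":["steps"]}

```bash
mkdir -p pics; python3 - <<'E'
from station import r
import cv2,numpy as np
s=r.observe();print(s)
for n in("scene","top"):
    cv2.imwrite(f"pics/{n}0.png",r.grab_frame(n)[:,:,::-1])
    print(n,r.get_calibration(n))
print(r.get_calibration("wrist"))
E
```

```text
{'clock': 0.0, 'qpos': array([-1.21969165,  0.31168817,  0.01403746,  1.51307523, -0.00440073,
        1.31917104, -0.02722914]), 'qd': array([-8.87901100e-04, -2.02511524e-03,  3.33267075e-04,  9.51151699e-04,
       -7.55285229e-04, -1.16626651e-03, -5.99980196e-05]), 'tau': array([ 2.10782600e-04, -3.79910624e+01,  1.46147646e-01, -2.30594319e+01,
        1.22943032e-02,  1.35885197e-02,  1.82624791e-05]), 'tool_pos': array([0.21023223, 0.50735186, 0.19173451]), 'ee_rot': array([-1.72295453e-04,  1.95139965e-01,  9.80774724e-01, -1.14261207e-03]), 'force': array([-0.77144895,  1.10309556,  0.78665565]), 'wrist_torque': array([ 0.03692937, -0.01853667,  0.02828542]), 'grasp_force': 0.0, 'width': 0.999057922689044}
scene {'camera_matrix': array([[478.74155401,   0.        , 320.97507319],
       [  0.        , 478.74155401, 237.81450477],
       [  0.        ,   0.        ,   1.        ]]), 'extrinsics': array([[ 0.65200788, -0.75793006, -0.02068194, -0.29636478],
       [ 0.51834824,  0.42566897,  0.74170144, -0.33287386],
       [-0.55335416, -0.49431564,  0.67041124, -0.65841072]
[... 336 characters left out ...]
, -0.02428803,  0.16445136, -0.50204947],
       [-0.16429287,  0.00839631,  0.98637587, -1.13095163],
       [ 0.        ,  0.        ,  0.        ,  1.        ]])}
{'camera_matrix': array([[381.81292948,   0.        , 321.11691766],
       [  0.        , 381.81292948, 236.21623961],
       [  0.        ,   0.        ,   1.        ]]), 'tool_from_camera': array([[ 5.59385643e-04,  9.49005394e-01,  3.15259336e-01,
         8.09639136e-02],
       [ 9.99999772e-01, -6.49960062e-04,  1.82167768e-04,
        -1.42866441e-04],
       [ 3.77784172e-04,  3.15259162e-01, -9.49005542e-01,
        -1.80428534e-01],
       [ 0.00000000e+00,  0.00000000e+00,  0.00000000e+00,
         1.00000000e+00]])}
```

View pics/scene0.png

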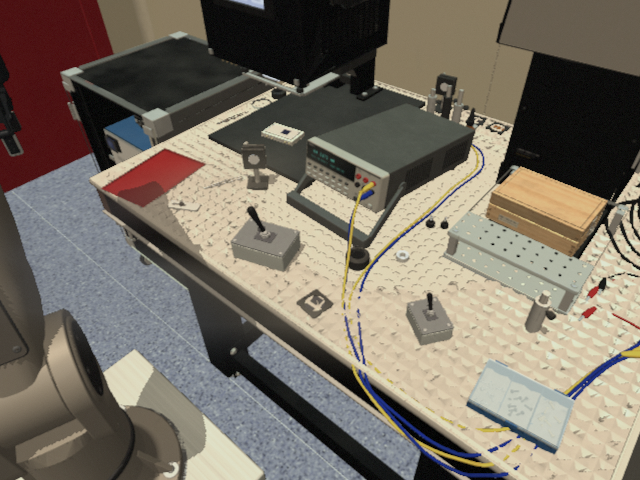

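View pics/top0.png

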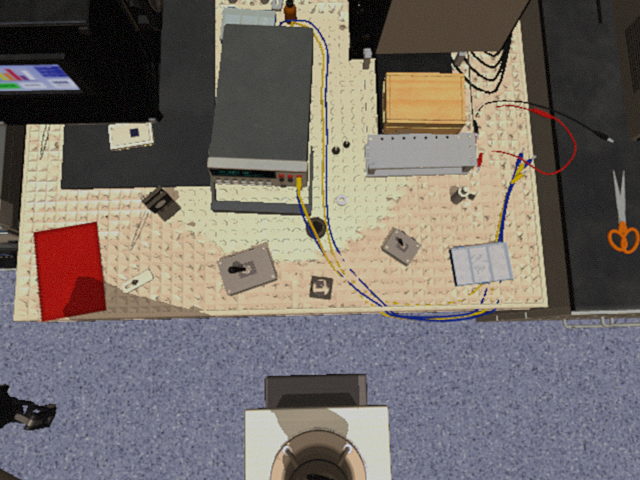

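The scene view shows the large box around (266,243) with its lever top at about (253,211). In the top view the same box is at (247,268), with the lever leaning left (+y) to about (233,269). The small box is at (430,318) in the scene view and (402,245) in the top view.

```bash
cat > h.py <<'E'
import numpy as np,cv2
def ray(cal,uv,T=None):
    K=cal["camera_matrix"];d=np.linalg.inv(K)@[uv[0],uv[1],1];d=d*[1,-1,-1]
    W=np.linalg.inv(cal["extrinsics"]) if T is None else T
    return W[:3,3],W[:3,:3]@(d/np.linalg.norm(d))
def plane(o,d,z): return o+d*(z-o[2])/d[2]
def cross(a,b):
    M=np.c_[a[1],-b[1]];t=np.linalg.lstsq(M,b[0]-a[0],rcond=None)[0]
    p,q=a[0]+t[0]*a[1],b[0]+t[1]*b[1];return (p+q)/2,np.linalg.norm(p-q)
E
python3 - <<'E'
import cv2,numpy as np
s=cv2.imread("pics/scene0.png");t=cv2.imread("pics/top0.png")
a=cv2.resize(s[195:275,220:310],None,fx=6,fy=6,interpolation=2)
b=cv2.resize(t[235:300,210:285],None,fx=6,fy=6,interpolation=2)
for n,i,x,y,w,hh in(("s",s,220,195,90,80),("t",t,210,235,75,65)):
    c=i[y:y+hh,x:x+w];m=(c.max(2)<50).astype(np.uint8)
    k,l,st,ce=cv2.connectedComponentsWithStats(m)
    for j in range(1,k):
        if st[j][4]>15:
            P=np.argwhere(l==j)[:,::-1]+[x,y];print(n,st[j]+[x,y,0,0,0],P[P[:,1].argmin()],P[P[:,0].argmin()],P[P[:,0].argmax()],cv2.minAreaRect(P.astype(np.float32)))
H=max(a.shape[0],b.shape[0]);
f=lambda i:cv2.copyMakeBorder(i,0,H-i.shape[0],0,0,0)
o=np.hstack([f(a),f(b)]);print(o.shape)
cv2.imwrite("pics/crop.png",cv2.resize(o,(792,int(H*.8))))
E
```

```text
s [248 207  17  25 128] [250 207] [248 208] [264 229] ((255.58786010742188, 219.21690368652344), (26.920148849487305, 5.868405818939209), 62.241458892822266)
t [229 267  16   6  74] [230 267] [229 268] [244 268] ((236.5, 269.5), (5.0, 15.0), 90.0)
(480, 990, 3)
```

View pics/crop.png

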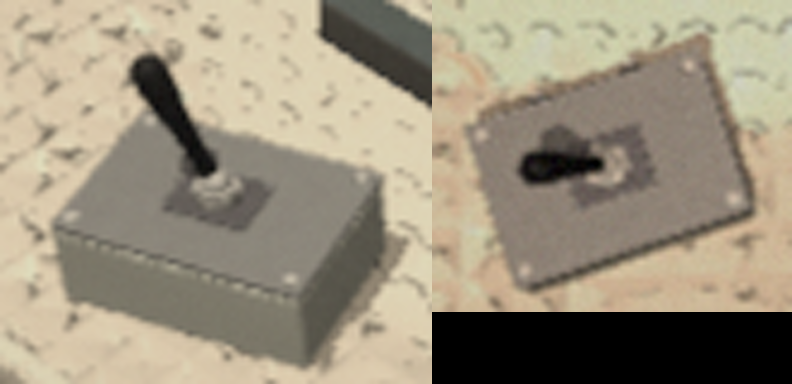

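The crop shows the lever clearly. In the scene view its knob is at crop (152,73) and its base at (215,180). In the top view the knob is at crop (540,168) and the pivot at about (606,163). All four lid corners are visible in both views.

```bash
python3 - <<'E'
from h import *;from station import r
S,T=r.get_calibration("scene"),r.get_calibration("top")
s=lambda x,y:ray(S,(x/4.8+220-.4,y/4.8+195-.4)); t=lambda x,y:ray(T,((x-432)/4.8+210-.4,y/4.8+235-.4))
for n,a,b in(("knob",(152,74),(540,168)),):
    print(n,cross(s(*a),t(*b)))
C=[]
for a,b in(((148,113),(710,40)),((382,178),(752,210)),((300,297),(528,290)),((53,228),(468,125))):
    p,e=cross(s(*a),t(*b));q=plane(*t(*b),.05);C.append(q);print(p,e,q,plane(*s(*a),.05))
C=np.array(C);c=C.mean(0);print("centre",c,[np.linalg.norm(C[i]-C[i-1]) for i in range(4)])
y=(C[2]+C[3]-C[0]-C[1])[:2];print(np.degrees(np.arctan2(y[1],y[0])), np.degrees(np.arctan2(*(C[3]-C[0])[[1,0]])),np.degrees(np.arctan2(*(C[2]-C[1])[[1,0]])))
print(plane(*t(606,163),.058),plane(*s(215,180),.058))
# small
E
```

```text
knob (array([0.44997445, 0.1705267 , 0.10828441]), np.float64(0.0012747207729561186))
[0.46292157 0.11859189 0.12352742] 0.09118947625882434 [0.51510608 0.10094498 0.05      ] [0.47648124 0.21047841 0.05      ]
[0.44251293 0.06417742 0.11462354] 0.03978190992514962 [0.43503761 0.08237009 0.05      ] [0.50941682 0.10336866 0.05      ]
[ 0.43995396  0.15856262 -0.00316588] 0.0994127437044474 [0.40076757 0.18545069 0.05      ] [0.43658117 0.08026781 0.05      ]
[ 0.4671018   0.2398516  -0.02039201] 0.049953851951276336 [0.47785996 0.21339606 0.05      ] [0.40121549 0.18655998 0.05      ]
centre [0.4571928  0.14554046 0.05      ] [np.float64(0.11845893097395589), np.float64(0.08219480300471232), np.float64(0.1086280230101086), np.float64(0.08200110157951447)]
108.35650254935946 108.32593533702631 108.38983611493488
[0.45749538 0.14851622 0.058     ] [0.4583424  0.14935991 0.058     ]
```

The two views agree:

| Quantity | Value |
|---|---|
| Box centre | about (0.4565, 0.1455) |
| Box +y direction | 108° |
| Measured knob | (0.450, 0.1705, 0.108) |
| Knob predicted from the text | (0.449, 0.168, 0.107) |

I'll go to the +y side, 80 mm out along the box's axis, with the fingers shut and tool x along the swing line.

Call:
carry_out([
  [-2,-1,0,4,0],
  [-5,-3,0,8,0],
  [-8,-4.5,0,12,0],
  [-11,-6.5,0,17,0],
  [-14,-8,0,22,0],
  [-17,-10,0,27,0],
  [-20,-11.5,0,32,0],
  [-23,-13,0,37,0],
  [-26,-15,0,41,0],
  [-29,-16.5,0,45,0],
  [-31,-17.7,0,49,0],
  [-31.4,-18,0,49,0],
])

```text
clock: 1.3
tool_pos: [0.4335, 0.2176, 0.1928]
ee_rot: [0.001, 0.588, 0.809, -0.0]
force: [0.2, -0.0, -0.3]
width: 0.002
grasp_force: 0.0
```

```bash
python3 - <<'E'
from station import r
import cv2
s=r.observe();print(s['tool_pos'],s['ee_rot'],s['clock'])
cv2.imwrite("pics/w1.png",r.grab_frame("wrist")[:,:,::-1])
E
```

```text
[0.43354069 0.21756004 0.19281053] [ 7.16016334e-04  5.87757741e-01  8.09036545e-01 -4.39355831e-04] 1.3
```

View pics/w1.png

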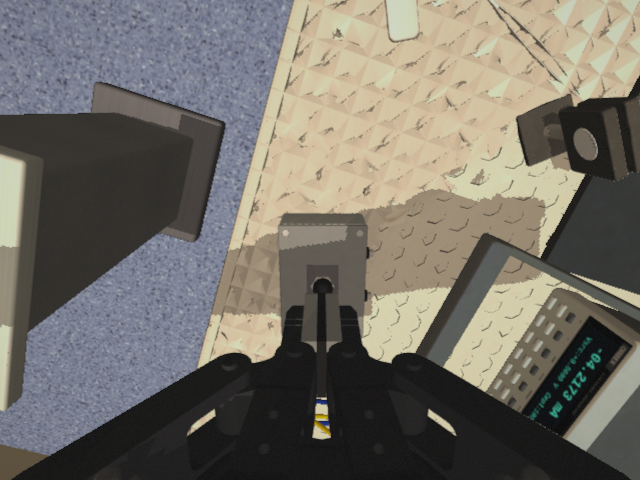

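The lever's top, at (321,286), and the box, at columns 279–367, are both centred on the finger line. So tool −x is the push direction, with no lateral correction needed. Next I'll lower the fingers beside the lever.

Call:
carry_out([
  [0,0,2,0,0],
  [0,0,5,0,0],
  [0,0,8,0,0],
  [0,0,10,0,0],
  [0,0,10.3,0,0],
  [0,0,10.3,0,0],
  [0,0,10.3,0,0],
])

```text
clock: 2.05
tool_pos: [0.4322, 0.223, 0.091]
ee_rot: [0.0, 0.584, 0.812, 0.001]
force: [0.2, -1.1, -0.0]
width: -0.001
grasp_force: 0.0
```

```bash
python3 - <<'E'
from h import *;from station import r
from scipy.spatial.transform import Rotation as R
W=r.get_calibration("wrist")
def pose(p,q):
    M=np.eye(4);M[:3,:3]=R.from_quat(q,scalar_first=True).as_matrix();M[:3,3]=p;return M@W["tool_from_camera"]
o=ray(W,(321,286),pose([.43354,.21756,.19281],[.0007,.58776,.80904,-.0004]))
print(plane(*o,.112))
s=r.observe();c=np.array([.4565,.1455]);print(s['tool_pos'],s['force'],(s['tool_pos'][:2]-c)@[-.309,.951],(s['tool_pos'][:2]-c)@[.951,.309])
E
```

```text
[0.44756414 0.17404498 0.112     ]
[0.43224718 0.22304707 0.09101196] [ 0.23359245 -1.1086998  -0.026175  ] 0.08124138805643916 0.0008976154709845986
```

TCP is 81 mm out on the box's y axis and 1 mm off laterally. Now the push.

Call:
carry_out([
  [-1.5,0,0,0,0],
  [-2.5,0,0,0,0],
  [-3.2,0,0,0,0],
  [-3.8,0,0,0,0],
  [-4.4,0,0,0,0],
  [-5,0,0,0,0],
  [-5.5,0,0,0,0],
  [-6,0,0,0,0],
  [-6.5,0,0,0,0],
  [-6.8,0,0,0,0],
  [-7,0,0,0,0],
  [-7,0,0,0,0],
])

```text
clock: 3.25
tool_pos: [0.454, 0.1551, 0.0898]
ee_rot: [0.0, 0.584, 0.811, -0.0]
force: [-0.1, 0.0, -0.6]
width: 0.001
grasp_force: 0.0
```

```bash
python3 - <<'E'
from station import r
import cv2
s=r.observe();print(s['tool_pos'],s['force'],s['clock'])
t=r.grab_frame("top")[235:300,210:285,::-1];w=r.grab_frame("scene")[185:275,210:310,::-1]
cv2.imwrite("pics/c2.png",cv2.hconcat([cv2.resize(i,(390,360),interpolation=2) for i in(w,t)]))
E
```

```text
[0.4540049  0.1550525  0.08979978] [-0.08081035  0.02703338 -0.60697704] 3.25
```

View pics/c2.png

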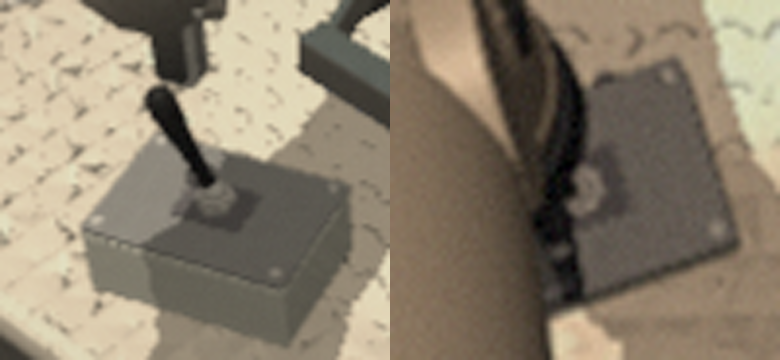

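```bash
python3 - <<'E'
from station import r
import numpy as np,cv2
s=r.observe();print(s['clock'],s['tool_pos'],s['qpos'],s['force'])
for n in("scene","top"):
    c=r.get_calibration(n)
    for p in(s['tool_pos'],[.454,.155,.09],[.4322,.223,.091],[.45,.17,.108]):
        q=(c["extrinsics"]@[*p,1])[:3]*[1,-1,-1];u=c["camera_matrix"]@q;print(n,p,u[:2]/u[2])
w=r.grab_frame("scene")[170:290,180:340,::-1]
cv2.imwrite("pics/c3.png",cv2.resize(w,None,fx=4,fy=4,interpolation=2))
E
```

```text
3.35 [0.45388722 0.15549022 0.08980801] [-0.68569233  0.26508248  0.38485038  1.86300358 -0.11485158  1.03495006
  0.06886352] [-0.2823336   1.48083107 -0.1444341 ]
scene [0.45388722 0.15549022 0.08980801] [258.88043703 219.62265279]
scene [0.454, 0.155, 0.09] [259.08781514 219.62063041]
scene [0.4322, 0.223, 0.091] [227.19454421 210.72448445]
scene [0.45, 0.17, 0.108] [251.15079951 210.28426322]
top [0.45388722 0.15549022 0.08980801] [240.6599639  268.44252206]
top [0.454, 0.155, 0.09] [240.8763978  268.37333845]
top [0.4322, 0.223, 0.091] [208.90190043 279.24700538]
top [0.45, 0.17, 0.108] [232.55595743 269.35544229]
```

View pics/c3.png

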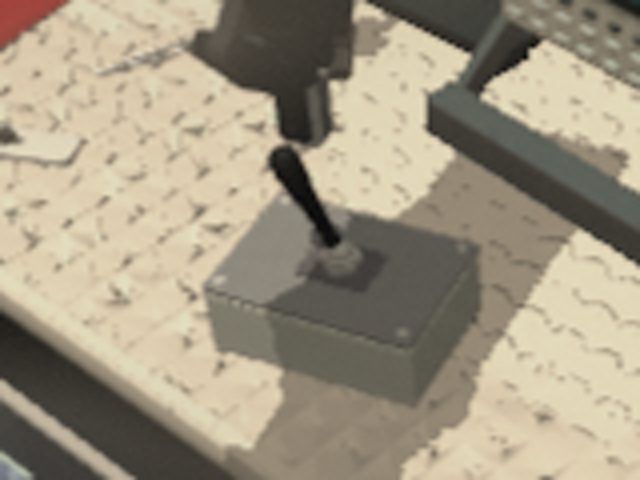

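The lever is still off. In the scene view the fingertip shows at (255,205), but the state's TCP projects to (259,220), so the real fingertip is not where I assumed. I'll check it against the wrist and top views.

```bash
python3 - <<'E'
from h import *;from station import r
W=r.get_calibration("wrist");S=r.get_calibration("scene");T=r.get_calibration("top")
Wi=np.linalg.inv(W["tool_from_camera"])
for z in(-.04,-.03,-.02,-.01,0,.01):
    q=(Wi@[0,0,z,1])[:3]*[1,-1,-1];u=W["camera_matrix"]@q;print("wrist TCP z",z,u[:2]/u[2])
for z in(.09,.1,.11,.12,.13): print("scene tip ray",plane(*ray(S,(255.5,205)),z))
w=r.grab_frame("wrist")[:,:,::-1];t=r.grab_frame("top")[200:320,180:330,::-1]
cv2.imwrite("pics/c4.png",cv2.hconcat([cv2.resize(w[180:420,200:440],(400,400),interpolation=2),cv2.resize(t,(400,400),interpolation=2)]))
E
```

```text
wrist TCP z -0.04 [320.93798208 314.28501989]
wrist TCP z -0.03 [320.97357748 302.71772486]
wrist TCP z -0.02 [321.00537389 292.38497494]
wrist TCP z -0.01 [321.03394867 283.09914323]
wrist TCP z 0 [321.05976785 274.70879044]
wrist TCP z 0.01 [321.08321168 267.09034181]
scene tip ray [0.48124278 0.1937691  0.09      ]
scene tip ray [0.47314037 0.18360037 0.1       ]
scene tip ray [0.46503795 0.17343163 0.11      ]
scene tip ray [0.45693554 0.1632629  0.12      ]
scene tip ray [0.44883312 0.15309416 0.13      ]
```

View pics/c4.png

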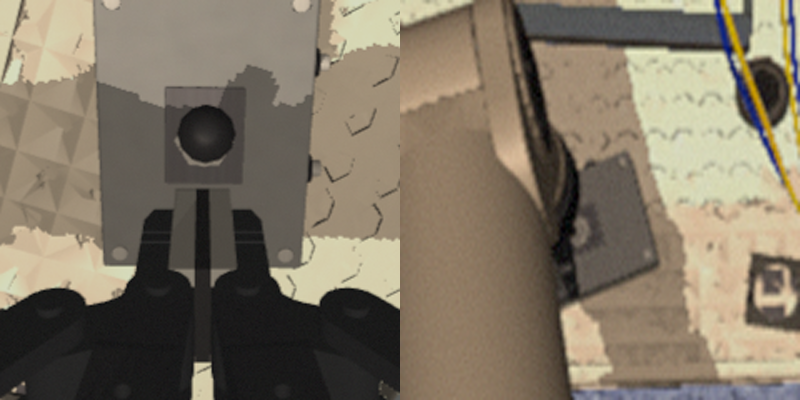

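The wrist crop shows the fingertips ending near (323,294), where the nominal TCP would be at row 275. The scene ray meets the tool axis at z≈0.12–0.125. So the real fingertips end about 30 mm behind the reported TCP, and they passed just over the lever, which is still off. I'll lift, back off, go 25 mm lower and push again.

Call:
carry_out([
  [0,0,-1.5,0,0],
  [0,0,-2,0,0],
  [2,0,-2,0,0],
  [4,0,-2,0,0],
  [6,0,-2,0,0],
  [7,0,-1,0,0],
  [7,0,0,0,0],
  [7,0,1.5,0,0],
  [7,0,2.5,0,0],
  [7,0,2.5,0,0],
  [7,0,2.5,0,0],
])

```text
clock: 4.6
tool_pos: [0.4318, 0.2207, 0.0645]
ee_rot: [0.0, 0.585, 0.811, -0.0]
force: [0.2, -0.0, 0.6]
width: 0.003
grasp_force: 0.0
```

```bash
python3 - <<'E'
from station import r
import numpy as np,cv2
s=r.observe();print(s['clock'],s['tool_pos'],s['force'])
w=r.grab_frame("scene")[170:290,180:340,::-1]
cv2.imwrite("pics/c5.png",cv2.resize(w,None,fx=4,fy=4,interpolation=2))
E
```

```text
4.6 [0.43184551 0.22074001 0.06447409] [ 0.2395924  -0.00625208  0.62071051]
```

View pics/c5.png

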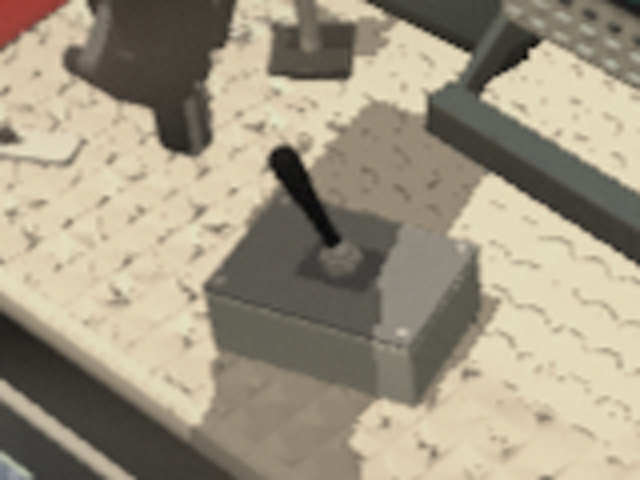

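The fingertip is at about (227,208), which with the known x,y gives z≈0.094. That is level with the lever's upper part, so I'll push again.

Call:
carry_out([
  [-1.5,0,0,0,0],
  [-2.5,0,0,0,0],
  [-3.2,0,0,0,0],
  [-3.8,0,0,0,0],
  [-4.4,0,0,0,0],
  [-5,0,0,0,0],
  [-5.5,0,0,0,0],
  [-6,0,0,0,0],
  [-6.5,0,0,0,0],
  [-6.8,0,0,0,0],
  [-6.9,0,0,0,0],
  [-6.9,0,0,0,0],
])

```text
clock: 5.85
tool_pos: [0.4536, 0.1556, 0.0646]
ee_rot: [0.0, 0.585, 0.811, -0.0]
force: [0.0, -0.4, 0.0]
width: -0.003
grasp_force: 0.0
```

```bash
python3 - <<'E'
from station import r
import numpy as np,cv2
s=r.observe();print(s['clock'],s['tool_pos'],s['force'])
w=r.grab_frame("scene")[170:290,180:340,::-1]
cv2.imwrite("pics/c6.png",cv2.resize(w,None,fx=4,fy=4,interpolation=2))
E
```

```text
5.85 [0.45358497 0.15559592 0.06460502] [ 0.00211249 -0.39601272  0.0093073 ]
```

View pics/c6.png

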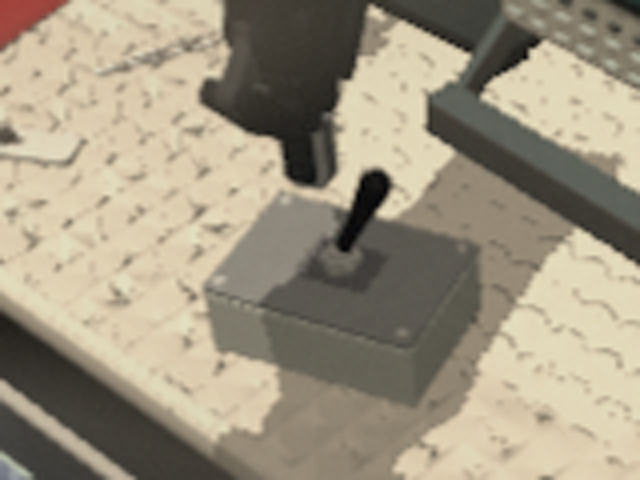

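The lever has snapped across: its tip is now at crop (375,180), leaning to the −y side and clear of the fingers. I'll back off the way I came, then lift.

Call:
carry_out([
  [1.5,0,0,0,0],
  [3.5,0,0,0,0],
  [5.5,0,0,0,0],
  [7,0,0,0,0],
  [7,0,-2,0,0],
  [7,0,-5,0,0],
  [7,0,-8,0,0],
  [7,0,-10,0,0],
  [7,0,-10,0,0],
  [7,0,-10,0,0],
])

```text
clock: 6.9
tool_pos: [0.4312, 0.2228, 0.1645]
ee_rot: [-0.0, 0.584, 0.812, 0.0]
force: [0.2, 0.6, -0.2]
width: 0.003
grasp_force: 0.0
```

```bash
python3 - <<'E'
from h import *;from station import r
s=r.observe();print(s['clock'],s['tool_pos'],s['force'])
f=r.grab_frame("scene");S=r.get_calibration("scene")
c=f[195:275,220:310];m=(c.max(2)<50).astype(np.uint8)
k,l,st,ce=cv2.connectedComponentsWithStats(m);print(st[1:]+[220,195,0,0,0])
for p in([.4565+.309*.023,.1455-.951*.023,.107],):
    q=(S["extrinsics"]@[*p,1])[:3]*[1,-1,-1];u=S["camera_matrix"]@q;print("on knob expected",u[:2]/u[2])
# small lever unchanged?
a=cv2.imread("pics/scene0.png")[285:350,400:465,::-1];print("small diff",np.abs(a.astype(int)-f[285:350,400:465]).mean())
E
```

```text
6.9 [0.43116551 0.22275674 0.1645338 ] [ 0.20194126  0.55793599 -0.18676998]
[[264 213  14  20 114]]
on knob expected [273.32838695 216.94475052]
small diff 4.149506903353057
```

The lever's dark shape covers columns 264–277 and rows 213–232, which fits the expected "on" knob at (273,217). The small switch hasn't changed, and the robot is clear of everything, so I'll hand it in.

```bash
python3 -c "
from station import r
print(r.sign_off())"
```

```text
the job is handed in; nothing more can be done
None
```

The long lever on the larger box is snapped fully across to "on" and stayed there, the short lever is as it was, and the job was handed in at about 7 s; the first push passed just over the lever because the fingertips end about 30 mm short of the reported TCP, and a second, lower push did it.

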